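# Nest the chip cups and hold the swarf brush over them

## Robot

A 7-joint arm with a two-finger parallel gripper is mounted at the origin on a cart in front of the work surface, level with it; the furniture and walls round the work are solid. World frame = base frame: x ahead of the robot, y to its left, z up, the work surface at z = 0. Lengths are in m, angles in rad, forces in N, time in s.
With the tool pointing down it reaches from about 0.4 to 0.85 m from the base axis. Payload 10.4 kg.
Tool frame: the origin (TCP) lies at the centre of the arm's flange, where the gripper is bolted on; the fingertips stand 173 mm ahead of it and the grasp point (between the pads) lies 155 mm ahead of it; z points along the fingers, y is the line along which they close (so a half turn about z gives the same grasp; the last joint's range is limited). The gripper opens to 85 mm and grips with 20 to 120 N. Pads are 22 mm wide; open, the fingers measure 114 mm over their backs; the gripper's body (76 mm by 85 mm) begins 54 mm behind the grasp point. The pads swing forward as they close: fully open they stand 13 mm farther back than shut.
Start: joints at [-1.191, 0.332, -0.065, 1.46, 0.022, 1.35, -0.088], TCP at [0.245, 0.575, 0.405] pointing down, gripper open.
Joint ranges: [-2.6, 2.6], [-0.5, 2.12], [-1.47, 1.34], [0.16, 2.42], [-1.27, 4.41], [0.06, 2.06], [-2.6, 2.6]. Speed limits (rad/s): [2.22, 2.22, 2.79, 2.79, 3.14, 3.14, 3.14].

## Interface

Orientations are given as a unit quaternion [x, y, z, w].
In Python, from workcell import manip, viewer, finder gives the robot as it stands.
- The arm moves only by the tool arm_command, never from a script. Its argument "plan" is a list of rows, each an object with "dp": the shift along the tool's x, y, z in mm, a list of three; "spin": the turn about the tool's z in rad. A call has 1 to 5 rows; each row shifts and turns the commanded pose from where the row before left it, along the tool's axes as they then stand; what a row does not reach is not made up. A row lasts 1/10 s, in which the tool goes at most 50 mm and 8.59 degrees, less where a joint would pass 70% of its speed; a pose out of reach is approached as far as the arm can. A call is refused whole if a number of a shift passes 50 or a number of a turn 0.15, either way. A call with a gripper value outside its range is refused whole. "grip" is the closure, from -1 (fully open) to 1 (shut), set as the call begins (left out, the last holds). The fingers move at their own pace and stop on an object; "newtons" is the grip in N (left out, the last holds). Time passes only in rows, so rows that do not move let the fingers close. It gives the time, the measured TCP pose, the force, the opening and the grip force at its end, in the units of the state.
- manip.get_obs(): the state, without advancing time (a new reading comes with each control period).
- viewer.camera(name): name is "scene" or "top" or "wrist"; returns the picture (384x512x3 uint8, blue, green, red); there is no depth.
- viewer.camera_params(name): a dict with "vertical_fov" (degrees; the focal length in pixels is half the picture's height over the tangent of half this angle, whatever the lens; pixels are square), "cx", "cy" (the principal point, pixels), "R" (3x3) and "t" (3): a world point X has camera coordinates R X + t; the wrist camera has in their place "T_tool_cam" (4x4, takes a point from camera to tool coordinates, whose origin is the TCP and whose axes are the flange's). Camera axes: x right, y down, z forward; pixel columns grow to the right and rows downward; lengths in m; the calibration is good to about 2 mm. A picture is of the moment at which its call begins: read the wrist's pose just before it. camera_params takes no time and is no camera call.
- manip.hand_in(): hands the job in; it is judged then, once.
Trained networks look in the newest picture that a camera, given by its name, has taken for a name from the list of things; names that differ only in an ending like _2 or _b are one class to them, and where a whole thing is asked for, a point or a joint stands for the part that bears it (a point fixed in the world has none). Each returns a list of dicts, best first, with "score" (0 to 1); they miss things now and then, are a little off and sometimes report something else, mostly with a low value. They report only what shows in the picture. A call takes as long as a camera call. They do not tell look-alikes from the thing itself.
- finder.find_in(camera, thing): "position" ([x, y, z] in m, in world coordinates, good to about 4 mm: the middle of the surface that is visible of it).
The state is a dict: "clock": time; "joint_pos": joint angles; "joint_velocities": joint speeds; "tau": joint torques, N m; "position": TCP position; "ee_rot": TCP orientation; "ft_force": force on the tool from outside, world axes, zero at the start; "torque": the same for the moment, N m; "grip_width": opening from 0.0 (shut) to 1.0 (fully open); "grasp_force": force on a finger pad.
Only numpy, scipy, OpenCV 4.12 (cv2) and the standard library are available. Lean on these libraries where they do the work, as an engineer would, in place of code of your own. Each camera call takes 0.05 s, during which the arm holds its last target. There are 200 camera calls.

## Task

Get ready to comb out the swarf brush: nest the three steel chip cups where the large one stands, first the medium cup into the large one and then the small cup into the medium one, all upright and right down. Then draw the flat brush out of its sloped holder, turn it level, and finish while holding it still and level in the gripper, with the middle of its bristles over the mouth of the small cup, some 3 to 12 cm above its rim and touching none of the cups. Leave the yellow tape, rings and carton alone and do not tip a cup over; the program ends with the brush still held up, not put down.

Things in the scene. Friction and masses are not known exactly. Their poses are not given: they have to be found in the camera images.
- large_cup: The large one of three graded open steel cups, straight and round, blue band near its foot: outer diameter 88 mm, inner 83 mm, height 34 mm, wall 2.5 mm, floor 4 mm thick, about 300 g, loose, standing upright with the mouth up. Origin: centre of its underside; z runs up its axis.
- medium_cup: The medium one of three graded open steel cups, straight and round, green band near its foot: outer diameter 62 mm, inner 57 mm, height 62 mm, wall 2.5 mm, floor 4 mm thick, about 120 g, loose, standing upright with the mouth up. Origin: centre of its underside; z runs up its axis. Nested, it stands on the large cup's floor with its rim 32 mm above the large cup's rim.
- small_cup: The small one of three graded open steel cups, straight and round, red band near its foot: outer diameter 40 mm, inner 35 mm, height 88 mm, wall 2.5 mm, floor 4 mm thick, about 80 g, loose, standing upright with the mouth up. Origin: centre of its underside; z runs up its axis. Nested, it stands on the medium cup's floor with its rim 30 mm above the medium cup's rim (96 mm above the bench).
- small_cup_rim (a point): Centre of the mouth of the small cup, at the height of its rim.
- flat_brush: Flat swarf brush, wooden handle, 180 long, 28 wide, 10 mm thick, about 50 g, balance point 15 mm from the origin towards the bristles. Origin: mid-length, in its lower broad face; y runs along it to the handle end (bristle end -90 mm), x across, z out of its top face. Starts bristles down in the sloped pocket, some 48 degrees from vertical; slides out along its +y, 60 mm to come clear.
- brush_grip (a point): Point on the handle 40 mm from the brush's middle towards the handle end, mid thickness; same axes as the brush. The handle tapers from 27 mm wide at the brush's middle through 19 mm here to 12 mm at its end, 50 mm on. In the holder it can be gripped here across its width straight from above; the handle slopes up beyond, towards the robot.
- bristles (a point): Middle of the bristles, 72 mm from the brush's middle towards the bristle end, mid thickness. Same axes as the brush.
- brush_holder: Blue sheet-metal pocket on a grey foot 110 x 75 x 8 mm, fixed to the bench. The pocket slopes 45 degrees, opens upward and towards -x of this frame, is 55 mm deep inside (along the slope), 32 mm wide, 13 mm high; the highest point of the pocket is 62 mm above the bench. Origin: centre of the foot's underside; z up.
- holder_mouth (a point): Middle of the pocket's mouth. To the right of the holder and cups (from y = 0.05 m to beyond y = -0.5 m) the tall grey testing machine stands on its black base, 90 mm high, whose front edge is about 0.45 m ahead of the robot: to cross from right to left, keep in front of it, within about 0.4 m of the robot's base axis.
- tape_yellow: Yellow roll of tape lying flat, 81 mm diameter, 16 mm high; origin at the underside. Bystander, leave alone.
- ring4: Steel bearing ring lying flat, 90 mm diameter, 18 mm high; origin at the underside. Bystander, leave alone.
- ring5: Steel bearing ring, 86 mm diameter, 16 mm high, stacked on the other ring; origin at the underside. Bystander, leave alone.
- carton3: Small green carton, 71 x 60 x 50 mm; origin at the underside. Bystander, leave alone.
There are look-alikes about, which are no part of the job. What is shaped like the small_cup but blue or purple is not meant.

How it is judged:
On the way, in this order (a step that is already met when the one before it is completed fails the run):
1. the medium cup stands upright on the floor of the large cup, let go (horizontal distance between medium_cup and large_cup below 0.018 m and z of medium_cup in the frame of large_cup below 0.009 m and angle between medium_cup's own z axis and vertical below 0.12 rad and contact force between the fingers and medium_cup below 0.1 N), for 0.2 s.
2. the small cup stands upright on the floor of the medium cup, which is still in the large one; let go (horizontal distance between medium_cup and large_cup below 0.018 m and z of medium_cup in the frame of large_cup below 0.009 m and angle between each of medium_cup, small_cup's own z axis and vertical below 0.12 rad and horizontal distance between small_cup and medium_cup below 0.018 m and z of small_cup in the frame of medium_cup below 0.009 m and contact force between the fingers and small_cup below 0.1 N), for 0.2 s.
3. the brush is drawn fully out of its holder (horizontal distance between medium_cup and large_cup below 0.018 m and z of medium_cup in the frame of large_cup below 0.009 m and angle between each of medium_cup, small_cup's own z axis and vertical below 0.12 rad and horizontal distance between small_cup and medium_cup below 0.018 m and z of small_cup in the frame of medium_cup below 0.009 m and distance between bristles and holder_mouth above 0.11 m and contact force between flat_brush and brush_holder below 0.1 N), for 0.1 s.
At the end, for the whole second after the job is handed in: Only the fingers hold the brush, at rest, level within 12 degrees, mid-bristles within 20 mm sideways of the small cup's mouth centre and 20 to 140 mm above its rim, touching nothing else; cups nested, upright within 7 degrees, down within 5 mm; large cup within 50 mm of its start (all of step 3 and angle between large_cup's own z axis and vertical below 0.12 rad and height (world z) of large_cup below 0.01 m and distance of large_cup from where it was at the start of the episode below 0.05 m and angle between flat_brush's own y axis and vertical between 1.36 and 1.78 rad and horizontal distance between bristles and small_cup_rim below 0.02 m and z of bristles in the frame of small_cup between 0.108 and 0.228 m and contact force between the fingers and flat_brush above 0.5 N and contact force between flat_brush and small_cup below 0.1 N and contact force between flat_brush and medium_cup below 0.1 N and contact force between flat_brush and large_cup below 0.1 N and linear speed of flat_brush below 0.03 m/s and angular speed of flat_brush below 0.2 rad/s); the arm keeps its last pose, push and grip.
It fails at once if a cup is tipped over (angle between any of large_cup, medium_cup, small_cup's own z axis and vertical above 0.8 rad).
It fails at once if a bystander is moved by more than 30 mm (distance of any of tape_yellow, ring4, ring5, carton3 from where it was at the start of the episode above 0.03 m).
It also fails if it takes over 69 s, if anything falls off the work surface, if the arm or the gripper's body presses on something with over 40 N, if the wrist force passes 120 N, or if a joint passes its speed limit or range.

## Working session

There is one attempt and no reset: what is moved stays moved. The work goes in short steps, Python scripts to look and compute and a tool call to move; the robot and the scene stay as the last step left them, time stands still between calls to the robot, and variables do not carry over. Pictures are saved under pics/ and viewed, at most 10 in all, crops included, and the job is handed in when it is done.

Besides the shell and the picture viewer there is one more tool, called after ">>>" by a JSON object that holds its "api" and its "payload". arm_command: Moves the arm, as the interface text tells. Its arguments: {"type":"object","properties":{"plan":{"type":"array","items":{"type":"object","properties":{"dp":{"type":"array","items":{"type":"number"}},"spin":{"type":"number"}}}},"grip":{"type":"number"},"newtons":{"type":"number"}},"required":["plan"]}

```bash
mkdir -p pics; ls
cat > h.py <<'E'
from workcell import manip, viewer, finder
import numpy as np, cv2
from scipy.spatial.transform import Rotation as Ro
def cam(n):
    o=manip.get_obs(); im=viewer.camera(n); p=viewer.camera_params(n)
    f=192/np.tan(np.radians(p["vertical_fov"])/2)
    if "T_tool_cam" in p:
        T=np.eye(4);T[:3,:3]=Ro.from_quat(o["ee_rot"]).as_matrix();T[:3,3]=o["position"]
        W=np.linalg.inv(T@np.array(p["T_tool_cam"]));R,t=W[:3,:3],W[:3,3]
    else: R,t=np.array(p["R"]),np.array(p["t"])
    return im,(f,p["cx"],p["cy"],R,t)
def proj(c,X):
    f,cx,cy,R,t=c; q=R@np.array(X)+t; return np.array([cx+f*q[0]/q[2],cy+f*q[1]/q[2]])
def ray(c,u,v,z):
    f,cx,cy,R,t=c; d=R.T@np.array([(u-cx)/f,(v-cy)/f,1]); o=-R.T@t
    return o+d*(z-o[2])/d[2]
def move(g,spin=0):
    """shift in tool axes (mm) to world TCP g"""
    o=manip.get_obs();return np.round(Ro.from_quat(o["ee_rot"]).inv().apply(np.array(g)-o["position"])*1000,1)
E
python3 - <<'E'
from h import *
o=manip.get_obs();print({k:np.round(v,3) for k,v in o.items()})
ims=[]
for n in("scene","top"):
    im,c=cam(n); ims.append(im); print(n,c[0],np.round(-c[3].T@c[4],3))
    for th in("large_cup","medium_cup","small_cup","flat_brush","brush_grip","bristles","brush_holder","holder_mouth","tape_yellow","ring4","carton3"):
        for d in finder.find_in(n,th)[:3]:
            print(th,np.round(d["position"],3),round(d["score"],2),np.round(proj(c,d["position"])))
    cv2.imwrite(f"pics/{n}0.png",im)
E
```

```text
pics
{'clock': np.float64(0.0), 'joint_pos': array([-1.191,  0.333, -0.065,  1.461,  0.022,  1.35 , -0.089]), 'joint_velocities': array([ 0.   ,  0.001,  0.001,  0.001,  0.001, -0.   , -0.   ]), 'tau': array([-0.0000e+00, -6.2543e+01,  4.9000e-02, -3.9161e+01,  1.6000e-02,
        1.0000e-02, -0.0000e+00]), 'position': array([0.245, 0.575, 0.404]), 'ee_rot': array([ 0.2  ,  0.98 , -0.001, -0.   ]), 'ft_force': array([0.303, 0.086, 1.228]), 'torque': array([-0.001,  0.011, -0.008]), 'grasp_force': np.float64(0.0), 'grip_width': np.float64(1.0)}
scene 434.2408724792796 [-0.325 -0.878  0.965]
large_cup [0.574 0.363 0.016] 0.88 [180. 175.]
large_cup [0.439 0.173 0.057] 0.16 [184. 199.]
medium_cup [0.419 0.361 0.04 ] 0.56 [149. 186.]
small_cup [0.409 0.065 0.057] 0.81 [198. 215.]
small_cup [0.437 0.176 0.059] 0.73 [183. 198.]
small_cup [0.764 0.148 0.068] 0.56 [250. 163.]
bristles [0.591 0.146 0.094] 0.53 [219. 176.]
brush_holder [0.628 0.157 0.013] 0.48 [225. 188.]
holder_mouth [0.629 0.154 0.012] 0.79 [226. 189.]
tape_yellow [ 0.402 -0.047  0.01 ] 0.57 [220. 240.]
ring4 [ 0.386 -0.183  
[... 227 characters left out ...]
3 0.008] 0.37 [206. 177.]
medium_cup [0.433 0.38  0.018] 0.82 [138. 243.]
medium_cup [ 0.412 -0.043  0.014] 0.17 [262. 248.]
medium_cup [0.441 0.188 0.039] 0.16 [194. 239.]
small_cup [0.776 0.151 0.054] 0.72 [205. 143.]
small_cup [0.446 0.19  0.04 ] 0.49 [193. 238.]
small_cup [0.423 0.078 0.024] 0.47 [227. 245.]
flat_brush [0.609 0.155 0.091] 0.51 [203. 187.]
brush_grip [0.612 0.156 0.087] 0.42 [202. 187.]
bristles [0.611 0.158 0.083] 0.67 [202. 187.]
brush_holder [0.662 0.157 0.005] 0.85 [205. 178.]
holder_mouth [0.663 0.154 0.01 ] 0.65 [206. 177.]
tape_yellow [ 0.408 -0.046  0.013] 0.66 [263. 249.]
ring4 [ 0.394 -0.177  0.037] 0.7 [302. 252.]
carton3 [ 0.456 -0.365  0.052] 0.77 [358. 233.]
```

Run:
```python
import cv2,numpy as np
a=cv2.imread("pics/scene0.png")[130:290,110:310]; b=cv2.imread("pics/top0.png")[120:280,100:300]
cv2.imwrite("pics/crop0.png",np.vstack([cv2.resize(x,None,fx=3,fy=3,interpolation=cv2.INTER_CUBIC) for x in(a,b)])[:,:] if 0 else np.hstack([cv2.resize(x,(400,320),interpolation=cv2.INTER_CUBIC) for x in(a,b)]))
```

```text
(no output)
```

View pics/crop0.png

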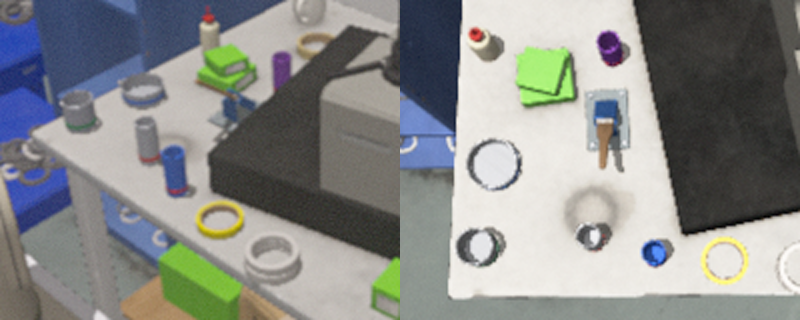

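View pics/scene0.png

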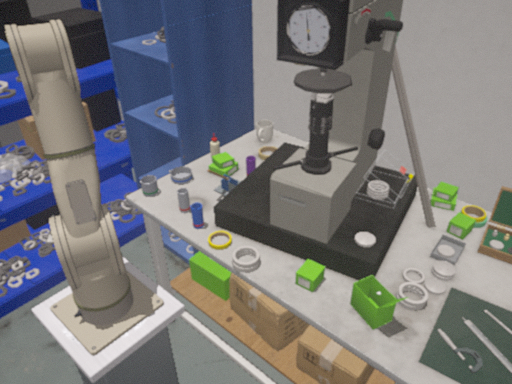

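The finder returned three small-cup candidates: a steel cup with a red band at scene (183,198), a blue one at (198,215) and a purple one at (250,163). The description and crop point to the steel one. The medium cup (green band) is at (149,186), the large one (blue band) at (180,175), and the brush is in its holder at (228,186). I'll move over the medium cup first.

>>> {"api": "arm_command", "payload": {"plan": [{"dp": [-42,-17,9]},{"dp": [-42,-17,9]},{"dp": [-42,-17,9]},{"dp": [-42,-17,9]},{"dp": [-42,-17,9]}], "grip": -1}}

```text
invalid input at $.plan[0]: expected keys dp, spin
```

Run:
```python
from h import *
o=manip.get_obs();print(o["position"],o["ee_rot"],o["clock"])
p=viewer.camera_params("wrist");print(np.round(p["T_tool_cam"],3),p["vertical_fov"])
im,c=cam("wrist"); cv2.imwrite("pics/w1.png",im)
for th in("large_cup","medium_cup","small_cup"):
    for d in finder.find_in("wrist",th)[:2]:print(th,np.round(d["position"],3),round(d["score"],2),np.round(proj(c,d["position"])))
```

```text
[0.2449836  0.57499183 0.40474002] [ 2.00020410e-01  9.79791729e-01  5.10539624e-05 -1.35342074e-05] 1.2
[[ 0.    -0.948 -0.319  0.084]
 [ 1.     0.     0.001 -0.001]
 [-0.001 -0.319  0.948  0.032]
 [ 0.     0.     0.     1.   ]] 68.5673585199622
medium_cup [0.42  0.385 0.034] 0.65 [178. 321.]
small_cup [0.446 0.206 0.039] 0.64 [ 85. 371.]
```

View pics/w1.png

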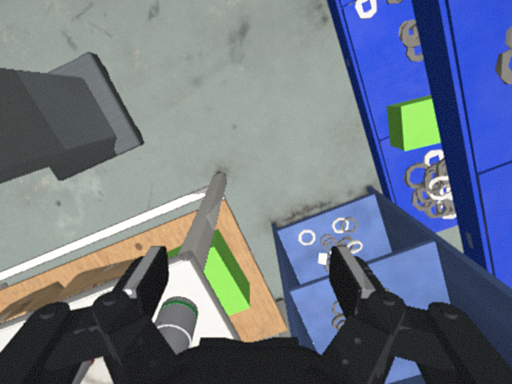

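>>> {"api": "arm_command", "payload": {"plan": [{"dp": [-42,-17,9],"spin": 0},{"dp": [-42,-17,9],"spin": 0},{"dp": [-42,-17,9],"spin": 0},{"dp": [-42,-17,9],"spin": 0},{"dp": [-42,-17,9],"spin": 0}], "grip": -1}}

```text
clock: 1.9
position: [0.4059, 0.413, 0.3596]
ee_rot: [0.2, 0.98, 0.0, 0.0]
ft_force: [1.0, 0.6, -0.0]
grip_width: 0.996
grasp_force: 0.0
```

Run:
```python
from h import *
o=manip.get_obs();print(o["position"],o["ee_rot"],o["clock"])
im,c=cam("wrist"); cv2.imwrite("pics/w2.png",im)
for th in("large_cup","medium_cup","small_cup"):
    for d in finder.find_in("wrist",th)[:2]:print(th,np.round(d["position"],3),round(d["score"],2),np.round(proj(c,d["position"])))
```

```text
[0.40591848 0.41298084 0.35962311] [2.00012579e-01 9.79793281e-01 2.87953092e-04 1.11925968e-04] 1.9
large_cup [0.584 0.356 0.01 ] 0.77 [262. 304.]
medium_cup [0.438 0.369 0.032] 0.62 [225. 216.]
small_cup [0.416 0.094 0.025] 0.67 [ 20. 279.]
small_cup [0.436 0.199 0.063] 0.57 [ 82. 282.]
```

View pics/w2.png

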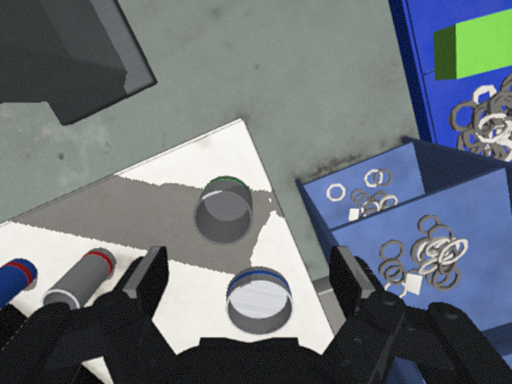

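The wrist view shows the medium cup's mouth at about (223,213) and the large cup's at about (259,303). The steel small cup with the red band is at (80,280) and the blue look-alike at (18,280). Next I'll fit the rim circles to refine the positions.

```bash
cat >> h.py <<'E'
DIM={"large":(.044,.0415,.034),"medium":(.031,.0285,.062),"small":(.020,.0175,.088)}
def fit(im,c,name,x0,z0=0,rad=.02):
    r,ri,h=DIM[name]; g=cv2.GaussianBlur(im,(0,0),1).astype(np.float32)
    G=sum(cv2.Sobel(g[:,:,k],3,1,0)**2+cv2.Sobel(g[:,:,k],3,0,1)**2 for k in range(3)); G=np.minimum(np.sqrt(G),150)
    a=np.linspace(0,2*np.pi,120); f,cx,cy,R,t=c; co=-R.T@t
    best=(-1,)
    for st,w in((.002,rad),(.0005,.003)):
        ctr=np.array(x0[:2]) if best[0]<0 else best[1]
        for dx in np.arange(-w,w+1e-9,st):
            for dy in np.arange(-w,w+1e-9,st):
                p=ctr+[dx,dy]; s=0
                near=np.cos(a-np.arctan2(co[1]-p[1],co[0]-p[0]))>0
                for rr,zz,m,wt in((r,h,a<9,1),(ri,h,a<9,.5),(r,0,near,.7)):
                    P=np.c_[p[0]+rr*np.cos(a[m]),p[1]+rr*np.sin(a[m]),np.full(m.sum(),z0+zz)]@R.T+t
                    u=(cx+f*P[:,0]/P[:,2]).astype(np.float32);v=(cy+f*P[:,1]/P[:,2]).astype(np.float32)
                    s+=wt*cv2.remap(G,u[None],v[None],cv2.INTER_LINEAR).mean()
                if s>best[0]:best=(s,p)
    return best
def draw(im,c,name,p,z0=0):
    r,ri,h=DIM[name]
    for z in(0,h):
        for a in np.linspace(0,2*np.pi,90):
            u=proj(c,[p[0]+r*np.cos(a),p[1]+r*np.sin(a),z0+z]);
            if 0<=u[0]<512 and 0<=u[1]<384: im[int(u[1]),int(u[0])]=(0,0,255)
E
python3 - <<'E'
from h import *
im,c=cam("wrist");tp,ct=cam("top");ov=im.copy();o2=tp.copy()
for n,x in(("large",(.578,.362)),("medium",(.433,.373)),("small",(.443,.188))):
    b=fit(im,c,n,x);b2=fit(tp,ct,n,x);print(n,b,b2)
    draw(ov,c,n,b[1]);draw(o2,ct,n,b2[1])
cv2.imwrite("pics/ov2.png",np.hstack([cv2.resize(ov[160:350,20:320],(480,304),interpolation=0),cv2.resize(o2[185:265,115:215],(320,304)[:2] if 0 else (320,256),interpolation=0)[:304] if 0 else cv2.resize(o2[185:280,115:215],(320,304),interpolation=0)]))
E
```

```text
large (-1,) (-1,)h.py:23: RuntimeWarning: invalid value encountered in sqrt
  G=sum(cv2.Sobel(g[:,:,k],3,1,0)**2+cv2.Sobel(g[:,:,k],3,0,1)**2 for k in range(3)); G=np.minimum(np.sqrt(G),150)
Traceback (most recent call last):
IndexError: tuple index out of range
```

```bash
sed -i 's/\],3,1,0/],-1,1,0/;s/\],3,0,1/],-1,0,1/' h.py
python3 - <<'E'
from h import *
im,c=cam("wrist");tp,ct=cam("top");ov=im.copy();o2=tp.copy()
for n,x in(("large",(.578,.362)),("medium",(.433,.373)),("small",(.443,.188))):
    b=fit(im,c,n,x);b2=fit(tp,ct,n,x);print(n,b,b2)
    draw(ov,c,n,b[1]);draw(o2,ct,n,b2[1])
cv2.imwrite("pics/ov2.png",np.hstack([cv2.resize(ov[160:350,20:320],(480,304),interpolation=0),cv2.resize(o2[185:280,115:215],(320,304),interpolation=0)]))
E
```

```text
large (np.float32(317.1364), array([0.5715, 0.357 ])) (np.float32(318.064), array([0.577, 0.356]))
medium (np.float32(265.29285), array([0.4275, 0.3745])) (np.float32(312.08246), array([0.4295, 0.373 ]))
small (np.float32(237.07103), array([0.4405, 0.1845])) (np.float32(321.20306), array([0.441, 0.179]))
```

View pics/ov2.png

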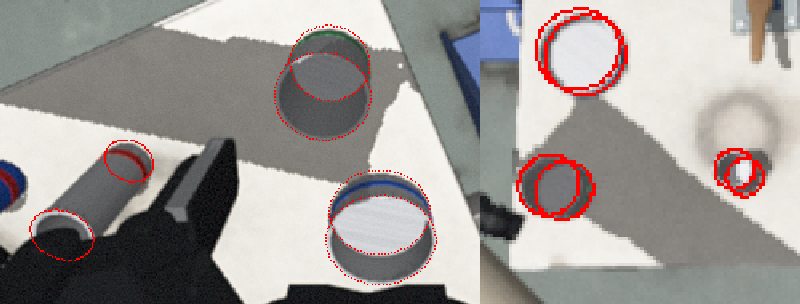

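>>> {"api": "arm_command", "payload": {"plan": [{"dp": [-18,-13.5,10],"spin": 0},{"dp": [-18,-13.5,30],"spin": 0},{"dp": [0,0,20],"spin": 0},{"dp": [0,0,0],"spin": 0}], "grip": -1}}

```text
clock: 2.7
position: [0.4264, 0.3753, 0.2972]
ee_rot: [0.2, 0.98, -0.002, -0.001]
ft_force: [0.7, -0.6, -0.2]
grip_width: 0.999
grasp_force: 0.0
```

Run:
```python
from h import *
im,c=cam("wrist");b=fit(im,c,"medium",(.4285,.374),rad=.012);b2=fit(im,c,"large",(.574,.357),rad=.012);print(b,b2)
print(move([*b[1],.208]),manip.get_obs()["position"])
```

```text
(np.float32(275.32294), array([0.4275, 0.374 ])) (np.float32(257.78268), array([0.5715, 0.3565]))
[-1.9 -1.5 91.1] [0.42650485 0.37620815 0.29912679]
```

>>> {"api": "arm_command", "payload": {"plan": [{"dp": [-2,-1.5,31],"spin": 0},{"dp": [0,0,30],"spin": 0},{"dp": [0,0,30],"spin": 0},{"dp": [0,0,0],"spin": 0}]}}

```text
clock: 3.15
position: [0.4272, 0.3738, 0.2066]
ee_rot: [0.199, 0.98, -0.002, -0.001]
ft_force: [0.9, 0.1, -0.1]
grip_width: 1.0
grasp_force: 0.0
```

>>> {"api": "arm_command", "payload": {"plan": [{"dp": [0,0,0],"spin": 0},{"dp": [0,0,0],"spin": 0},{"dp": [0,0,0],"spin": 0},{"dp": [0,0,0],"spin": 0},{"dp": [0,0,0],"spin": 0}], "grip": 1, "newtons": 30}}

```text
clock: 3.65
position: [0.4291, 0.3745, 0.2115]
ee_rot: [0.2, 0.98, 0.002, 0.001]
ft_force: [-1.6, -0.2, 6.5]
grip_width: 0.725
grasp_force: 32.8
```

>>> {"api": "arm_command", "payload": {"plan": [{"dp": [0,0,-20],"spin": 0},{"dp": [0,0,-35],"spin": 0},{"dp": [0,0,-25],"spin": 0},{"dp": [0,0,0],"spin": 0}]}}

```text
clock: 4.05
position: [0.4297, 0.3744, 0.2942]
ee_rot: [0.2, 0.98, 0.004, 0.002]
ft_force: [0.5, 0.8, -0.6]
grip_width: 0.724
grasp_force: 33.4
```

Run:
```python
from h import *
o=manip.get_obs();print(o["position"],o["grip_width"],o["grasp_force"])
im,c=cam("wrist");cv2.imwrite("pics/w3.png",im)
p=o["position"]
for z in(.05,.06,.07,.08,.085,.09): print(z,fit(im,c,"medium",p[:2],z0=z,rad=.01))
```

```text
[0.42972944 0.3743579  0.29423521] 0.7244536236422974 33.44161011278629
0.05 (np.float32(161.73756), array([0.44072944, 0.3643579 ]))
0.06 (np.float32(174.43149), array([0.43722944, 0.3703579 ]))
0.07 (np.float32(207.19147), array([0.43672944, 0.3718579 ]))
0.08 (np.float32(301.07837), array([0.43072944, 0.3743579 ]))
0.085 (np.float32(233.90685), array([0.42922944, 0.3753579 ]))
0.09 (np.float32(203.6738), array([0.42872944, 0.3753579 ]))
```

View pics/w3.png

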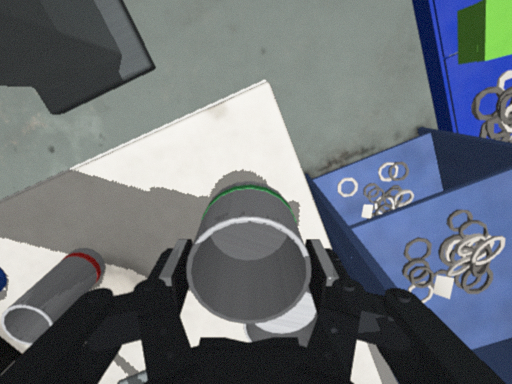

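The medium cup is held upright with its rim around (248,270) and its green band at (250,190). Next I'll carry it over the large cup.

>>> {"api": "arm_command", "payload": {"plan": [{"dp": [-28,8,0],"spin": 0},{"dp": [-37,10.5,0],"spin": 0},{"dp": [-37,10.5,0],"spin": 0},{"dp": [-25,8,0],"spin": 0},{"dp": [-12,3.5,0],"spin": 0}]}}

```text
clock: 4.6
position: [0.5744, 0.3549, 0.288]
ee_rot: [0.201, 0.98, -0.001, 0.0]
ft_force: [0.2, -0.0, -1.4]
grip_width: 0.725
grasp_force: 33.4
```

Run:
```python
from h import *
o=manip.get_obs();print(o["position"])
im,c=cam("wrist");cv2.imwrite("pics/w4.png",im)
p=o["position"]; print(fit(im,c,"medium",p[:2],z0=.081,rad=.01),fit(im,c,"large",(.574,.357),rad=.012))
tp,ct=cam("top");print(fit(tp,ct,"medium",p[:2],z0=.082,rad=.01))
```

```text
[0.57439902 0.35486679 0.28797631]
(np.float32(219.89801), array([0.57139902, 0.35386679])) (np.float32(235.64496), array([0.572, 0.356]))
(np.float32(288.99268), array([0.57539902, 0.34286679]))
```

View pics/w4.png

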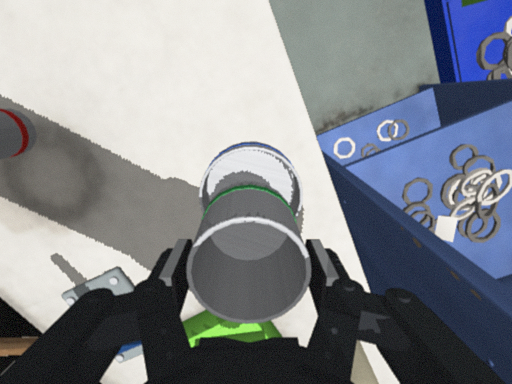

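The large cup's mouth is centred near u=251 and the held cup near u=248, so they line up sideways. Lowering now.

>>> {"api": "arm_command", "payload": {"plan": [{"dp": [2.5,0.5,20],"spin": 0},{"dp": [0,0,25],"spin": 0},{"dp": [0,0,15],"spin": 0},{"dp": [0,0,8],"spin": 0},{"dp": [0,0,2],"spin": 0}]}}

```text
clock: 5.2
position: [0.5696, 0.3578, 0.2181]
ee_rot: [0.2, 0.98, -0.0, -0.001]
ft_force: [1.1, -0.6, -1.1]
grip_width: 0.718
grasp_force: 33.4
```

>>> {"api": "arm_command", "payload": {"plan": [{"dp": [0,0,2],"spin": 0},{"dp": [0,0,1],"spin": 0},{"dp": [0,0,0],"spin": 0}]}}

```text
clock: 5.5
position: [0.5705, 0.3577, 0.2164]
ee_rot: [0.2, 0.98, 0.0, 0.0]
ft_force: [-0.1, -0.2, -0.9]
grip_width: 0.723
grasp_force: 33.4
```

>>> {"api": "arm_command", "payload": {"plan": [{"dp": [0,0,1.5],"spin": 0},{"dp": [0,0,1],"spin": 0},{"dp": [0,0,0],"spin": 0}]}}

```text
clock: 5.8
position: [0.5706, 0.3577, 0.2156]
ee_rot: [0.2, 0.98, 0.001, 0.0]
ft_force: [-5.2, -3.5, 14.5]
grip_width: 0.723
grasp_force: 34.6
```

Contact with the floor. Releasing and retreating upward.

>>> {"api": "arm_command", "payload": {"plan": [{"dp": [0,0,-1],"spin": 0},{"dp": [0,0,0],"spin": 0},{"dp": [0,0,0],"spin": 0},{"dp": [0,0,0],"spin": 0},{"dp": [0,0,0],"spin": 0}], "grip": -1}}

```text
clock: 6.3
position: [0.5703, 0.3576, 0.214]
ee_rot: [0.2, 0.98, -0.0, -0.0]
ft_force: [0.3, -0.4, -0.4]
grip_width: 1.002
grasp_force: 0.0
```

>>> {"api": "arm_command", "payload": {"plan": [{"dp": [0,0,-15],"spin": 0},{"dp": [0,0,-35],"spin": 0},{"dp": [0,0,-45],"spin": 0},{"dp": [0,0,-15],"spin": 0},{"dp": [0,0,0],"spin": 0}]}}

```text
clock: 6.8
position: [0.571, 0.3579, 0.3288]
ee_rot: [0.2, 0.98, 0.002, 0.002]
ft_force: [-0.5, 0.6, -0.5]
grip_width: 1.0
grasp_force: 0.0
```

Run:
```python
from h import *
o=manip.get_obs();print(o["position"])
im,c=cam("wrist");cv2.imwrite("pics/w5.png",im)
print(fit(im,c,"medium",(.572,.356),z0=.004,rad=.012),fit(im,c,"large",(.572,.357),rad=.012))
print(fit(im,c,"small",(.441,.183),rad=.01), proj(c,(.441,.183,.088)))
```

```text
[0.57100572 0.35786966 0.32875442]
(np.float32(265.9967), array([0.5695, 0.3575])) (np.float32(265.33524), array([0.5715, 0.3565]))
(np.float32(97.55785), array([0.4395, 0.176 ])) [-40.89730953 142.41247827]
```

View pics/w5.png

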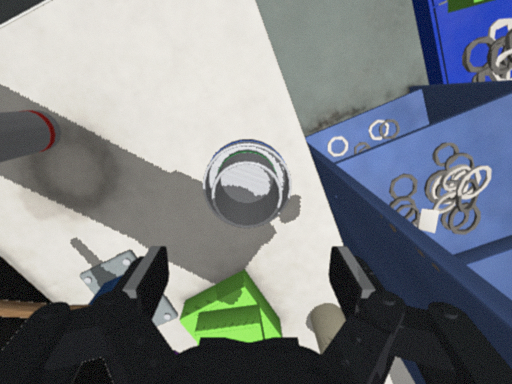

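The two cups are nested, seen around (248,185). On to the small cup.

>>> {"api": "arm_command", "payload": {"plan": [{"dp": [10,-42,0],"spin": 0},{"dp": [10,-42,0],"spin": 0},{"dp": [10,-42,0],"spin": 0},{"dp": [10,-42,0],"spin": 0},{"dp": [10,-42,0],"spin": 0}]}}

```text
clock: 7.35
position: [0.4403, 0.1825, 0.3228]
ee_rot: [0.2, 0.98, -0.001, -0.001]
ft_force: [0.4, -0.5, 0.1]
grip_width: 0.996
grasp_force: 0.0
```

>>> {"api": "arm_command", "payload": {"plan": [{"dp": [0,0,0],"spin": 0},{"dp": [0,0,0],"spin": 0}]}}

```text
clock: 7.55
position: [0.4414, 0.1834, 0.3237]
ee_rot: [0.2, 0.98, -0.0, -0.0]
ft_force: [0.7, 0.6, -0.0]
grip_width: 0.995
grasp_force: 0.0
```

Run:
```python
from h import *
o=manip.get_obs();print(o["position"])
im,c=cam("wrist");cv2.imwrite("pics/w6.png",im)
b=fit(im,c,"small",(.441,.183),rad=.016);print(b,move([*b[1],.235]))
for th in("flat_brush","brush_grip","bristles","brush_holder","holder_mouth","small_cup"):
    for d in finder.find_in("wrist",th)[:2]:print(th,np.round(d["position"],3),round(d["score"],2))
draw(im,c,"small",b[1]);cv2.imwrite("pics/w6o.png",im)
```

```text
[0.44143268 0.18339439 0.32365632]
(np.float32(269.6432), array([0.4405, 0.183 ])) [ 0.7 -1.7 88.8]
bristles [0.448 0.185 0.065] 0.28
brush_holder [0.629 0.175 0.006] 0.74
holder_mouth [0.624 0.174 0.006] 0.84
holder_mouth [0.575 0.359 0.047] 0.53
small_cup [0.418 0.084 0.065] 0.92
```

View pics/w6o.png

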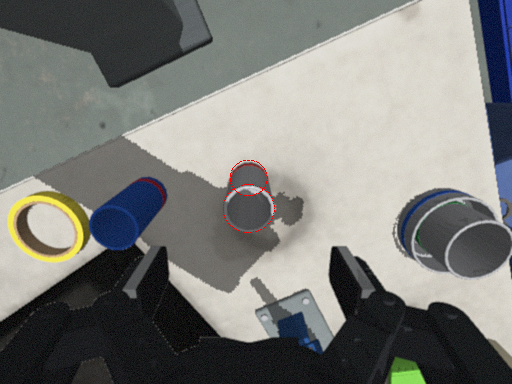

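The fit sits right on the red-banded steel cup, with its mouth at (249,208). Nearby are the blue look-alike at (125,218), the tape at (48,225), the holder at (295,320) and the nested cups at (455,240). Grasping it now.

>>> {"api": "arm_command", "payload": {"plan": [{"dp": [0,-1,20],"spin": 0},{"dp": [0,0,35],"spin": 0},{"dp": [0,0,25],"spin": 0},{"dp": [0,0,6],"spin": 0},{"dp": [0,0,0],"spin": 0}]}}

```text
clock: 8.4
position: [0.4416, 0.1832, 0.2378]
ee_rot: [0.2, 0.98, -0.001, -0.001]
ft_force: [0.9, -0.3, 0.1]
grip_width: 1.0
grasp_force: 0.0
```

>>> {"api": "arm_command", "payload": {"plan": [{"dp": [0,0,0],"spin": 0},{"dp": [0,0,0],"spin": 0},{"dp": [0,0,0],"spin": 0},{"dp": [0,0,0],"spin": 0},{"dp": [0,0,0],"spin": 0}], "grip": 1, "newtons": 30}}

```text
clock: 8.9
position: [0.442, 0.1832, 0.2393]
ee_rot: [0.2, 0.98, 0.001, 0.001]
ft_force: [-1.0, -0.1, 6.0]
grip_width: 0.455
grasp_force: 29.8
```

>>> {"api": "arm_command", "payload": {"plan": [{"dp": [0,0,0],"spin": 0},{"dp": [0,0,0],"spin": 0},{"dp": [0,0,-5],"spin": 0},{"dp": [0,0,-25],"spin": 0},{"dp": [0,0,-45],"spin": 0}]}}

```text
clock: 9.4
position: [0.4405, 0.1826, 0.3121]
ee_rot: [0.2, 0.98, -0.002, -0.002]
ft_force: [2.0, 1.1, -1.1]
grip_width: 0.452
grasp_force: 30.6
```

>>> {"api": "arm_command", "payload": {"plan": [{"dp": [0,0,-35],"spin": 0},{"dp": [0,0,-10],"spin": 0},{"dp": [0,0,0],"spin": 0}]}}

```text
clock: 9.7
position: [0.4418, 0.1832, 0.3599]
ee_rot: [0.2, 0.98, 0.001, 0.001]
ft_force: [0.5, -0.0, -2.4]
grip_width: 0.458
grasp_force: 30.6
```

Run:
```python
from h import *
o=manip.get_obs();p=o["position"];print(p)
im,c=cam("wrist");cv2.imwrite("pics/w7.png",im)
for z in(-.245,-.240,-.235,-.230,-.225): print(z,fit(im,c,"small",p[:2],z0=p[2]+z,rad=.008))
print(move([.571,.358,p[2]]))
```

```text
[0.4418478  0.18316908 0.35989888]
-0.245 (np.float32(256.20163), array([0.4463478 , 0.18216908]))
-0.24 (np.float32(263.96014), array([0.4413478 , 0.18266908]))
-0.235 (np.float32(212.12437), array([0.4388478 , 0.18516908]))
-0.23 (np.float32(194.39316), array([0.4433478 , 0.18316908]))
-0.225 (np.float32(194.27664), array([0.4403478 , 0.18366908]))
[-50.6 211.7  -1.5]
```

>>> {"api": "arm_command", "payload": {"plan": [{"dp": [-7,30,0],"spin": 0},{"dp": [-12,48,0],"spin": 0},{"dp": [-12,48,0],"spin": 0},{"dp": [-12,48,0],"spin": 0},{"dp": [-7,30,0],"spin": 0}]}}

```text
clock: 10.25
position: [0.5681, 0.3539, 0.3548]
ee_rot: [0.199, 0.98, -0.001, -0.001]
ft_force: [0.3, -0.1, -0.7]
grip_width: 0.458
grasp_force: 30.7
```

>>> {"api": "arm_command", "payload": {"plan": [{"dp": [-0.5,8,0],"spin": 0},{"dp": [0,0,0],"spin": 0},{"dp": [0,0,0],"spin": 0}]}}

```text
clock: 10.55
position: [0.5709, 0.3571, 0.3571]
ee_rot: [0.201, 0.98, -0.001, -0.001]
ft_force: [-0.5, -0.3, -0.1]
grip_width: 0.456
grasp_force: 30.7
```

Run:
```python
from h import *
o=manip.get_obs();p=o["position"];print(p)
im,c=cam("wrist");cv2.imwrite("pics/w8.png",im)
print(fit(im,c,"small",p[:2],z0=p[2]-.2395,rad=.008),fit(im,c,"large",(.571,.357),rad=.01),fit(im,c,"medium",(.571,.357),z0=.004,rad=.01))
print(move([.571,.358,.247]))
```

```text
[0.57090243 0.3571091  0.35706641]
(np.float32(262.4793), array([0.56940243, 0.3566091 ])) (np.float32(253.02414), array([0.5715, 0.356 ])) (np.float32(255.85397), array([0.5615, 0.3635]))
[  0.3   1.2 110.7]
```

Aligned. Lowering 110 mm, gently at the end.

>>> {"api": "arm_command", "payload": {"plan": [{"dp": [0,0.5,25],"spin": 0},{"dp": [0,0,35],"spin": 0},{"dp": [0,0,25],"spin": 0},{"dp": [0,0,15],"spin": 0},{"dp": [0,0,6],"spin": 0}]}}

```text
clock: 11.1
position: [0.571, 0.3578, 0.2512]
ee_rot: [0.2, 0.98, -0.001, -0.001]
ft_force: [0.3, -1.2, -0.7]
grip_width: 0.461
grasp_force: 30.7
```

>>> {"api": "arm_command", "payload": {"plan": [{"dp": [0,0,2],"spin": 0},{"dp": [0,0,1.5],"spin": 0},{"dp": [0,0,0],"spin": 0}]}}

```text
clock: 11.4
position: [0.5716, 0.3589, 0.2499]
ee_rot: [0.2, 0.98, 0.001, 0.001]
ft_force: [0.9, -0.2, -0.7]
grip_width: 0.458
grasp_force: 30.7
```

>>> {"api": "arm_command", "payload": {"plan": [{"dp": [0,0,1.5],"spin": 0},{"dp": [0,0,1],"spin": 0},{"dp": [0,0,0],"spin": 0}]}}

```text
clock: 11.7
position: [0.5716, 0.3589, 0.2474]
ee_rot: [0.2, 0.98, 0.001, 0.001]
ft_force: [-1.5, -0.3, 5.2]
grip_width: 0.457
grasp_force: 31.3
```

>>> {"api": "arm_command", "payload": {"plan": [{"dp": [0,0,0],"spin": 0},{"dp": [0,0,0],"spin": 0},{"dp": [0,0,0],"spin": 0},{"dp": [0,0,0],"spin": 0},{"dp": [0,0,0],"spin": 0}], "grip": -1}}

```text
clock: 12.2
position: [0.5713, 0.3588, 0.2462]
ee_rot: [0.2, 0.98, 0.0, -0.0]
ft_force: [-0.8, -0.9, 0.1]
grip_width: 1.001
grasp_force: 0.0
```

>>> {"api": "arm_command", "payload": {"plan": [{"dp": [0,0,-15],"spin": 0},{"dp": [0,0,-40],"spin": 0},{"dp": [0,0,-45],"spin": 0},{"dp": [0,0,-20],"spin": 0},{"dp": [0,0,0],"spin": 0}]}}

```text
clock: 12.7
position: [0.572, 0.359, 0.3719]
ee_rot: [0.2, 0.98, 0.003, 0.003]
ft_force: [-0.0, 0.2, 1.0]
grip_width: 0.996
grasp_force: 0.0
```

Run:
```python
from h import *
o=manip.get_obs();p=o["position"];print(p)
im,c=cam("wrist");cv2.imwrite("pics/w9.png",im)
print(fit(im,c,"small",(.571,.358),z0=.008,rad=.01),fit(im,c,"small",(.571,.358),z0=.013,rad=.01))
tp,ct=cam("top");cv2.imwrite("pics/top9.png",tp)
print(fit(tp,ct,"small",(.571,.358),z0=.008,rad=.01))
for n,cc in(("wrist",c),("top",ct)):
  for th in("flat_brush","brush_grip","bristles","brush_holder"):
    for d in finder.find_in(n,th)[:2]:print(n,th,np.round(d["position"],3),round(d["score"],2),np.round(proj(cc,d["position"])))
```

```text
[0.57200825 0.35895356 0.37188627]
(np.float32(279.1516), array([0.5695, 0.359 ])) (np.float32(275.6237), array([0.5685, 0.3595]))
(np.float32(290.45923), array([0.579 , 0.3475]))
wrist flat_brush [0.581 0.163 0.105] 0.67 [ 66. 278.]
wrist brush_grip [0.584 0.161 0.104] 0.8 [ 68. 281.]
wrist brush_grip [0.628 0.17  0.004] 0.55 [136. 257.]
wrist bristles [0.584 0.163 0.106] 0.74 [ 67. 281.]
wrist brush_holder [0.626 0.171 0.002] 0.92 [136. 255.]
wrist brush_holder [0.581 0.358 0.07 ] 0.27 [250. 192.]
top flat_brush [0.607 0.156 0.088] 0.57 [202. 188.]
top brush_grip [0.61  0.158 0.088] 0.55 [202. 187.]
top bristles [0.612 0.157 0.084] 0.43 [202. 187.]
top brush_holder [0.663 0.154 0.004] 0.75 [206. 178.]
```

>>> {"api": "arm_command", "payload": {"plan": [{"dp": [0,0,0],"spin": -0.14},{"dp": [0,0,0],"spin": -0.13},{"dp": [0,0,0],"spin": -0.13}]}}

```text
clock: 13.5
position: [0.5713, 0.3588, 0.366]
ee_rot: [-0.001, 1.0, -0.0, -0.0]
ft_force: [-0.6, 0.1, -0.2]
grip_width: 0.996
grasp_force: 0.0
```

>>> {"api": "arm_command", "payload": {"plan": [{"dp": [8,-42,0],"spin": 0},{"dp": [8,-42,0],"spin": 0},{"dp": [8,-42,0],"spin": 0},{"dp": [8,-42,0],"spin": 0},{"dp": [0,-30,0],"spin": 0}]}}

```text
clock: 14.0
position: [0.5381, 0.1579, 0.3663]
ee_rot: [0.002, 1.0, -0.0, -0.0]
ft_force: [-0.4, 0.5, -0.1]
grip_width: 0.997
grasp_force: 0.0
```

Run:
```python
from h import *
o=manip.get_obs();print(o["position"],Ro.from_quat(o["ee_rot"]).as_matrix().round(3))
im,c=cam("wrist");cv2.imwrite("pics/w10.png",im)
tp,ct=cam("top");sc,cs=cam("scene")
outs=[]
for n,I,cc in(("w",im,c),("t",tp,ct),("s",sc,cs)):
    hsv=cv2.cvtColor(I,cv2.COLOR_BGR2HSV); m=cv2.inRange(hsv,(5,70,40),(20,255,220))
    g=proj(cc,(.60,.157,.09)); yy,xx=np.mgrid[:384,:512]; m[np.hypot(xx-g[0],yy-g[1])>(130 if n=="w" else 30)]=0
    k,l,s,ce=cv2.connectedComponentsWithStats(m); i=1+np.argmax(s[1:,4]) if k>1 else 0
    P=np.argwhere(l==i)[:,::-1].astype(np.float32); print(n,g.round(),s[i],cv2.minAreaRect(P))
    w=70 if n=="w" else 35
big=cv2.resize(im,(640,480))
def cr(I,g,h):return cv2.resize(I[int(g[1])-h:int(g[1])+h,int(g[0])-h:int(g[0])+h],(240,240),interpolation=2)
cv2.imwrite("pics/comp.png",np.hstack([cv2.resize(im,(560,420)),cv2.copyMakeBorder(np.vstack([cr(tp,proj(ct,(.61,.157,.08)),24),cr(sc,proj(cs,(.61,.157,.08)),24)])[:420],0,0,0,0,0)]))
```

```text
[0.53810523 0.15791531 0.36634401] [[-1.     0.005 -0.   ]
 [ 0.005  1.    -0.   ]
 [ 0.    -0.    -1.   ]]
w [248. 252.] [238 216  25  51 858] ((250.0, 241.0), (50.0, 24.0), 90.0)
t [202. 190.] [230 184   1   1   1] ((230.0, 184.0), (0.0, 0.0), 0.0)
s [219. 174.] [209 171   2   1   2] ((209.5, 171.0), (1.0, 0.0), 180.0)
```

View pics/comp.png

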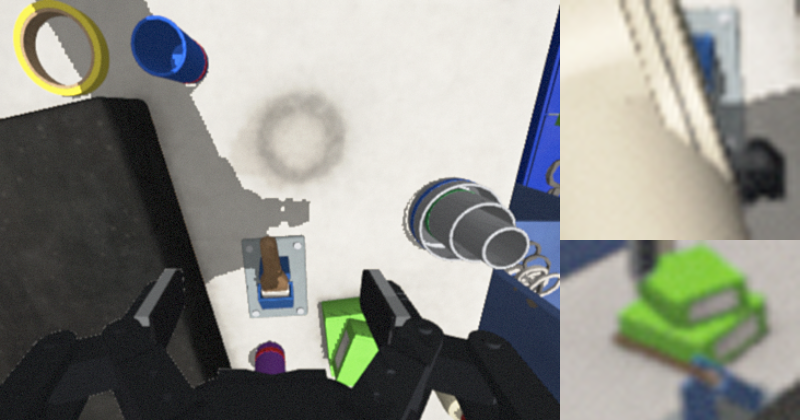

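The wrist view shows the handle's end near (245,219) and the pocket mouth near (251,268), in 512-wide pixels. The brush is nearly aligned with the tool, and the nested cups stand to the right at about (425,210). I'll triangulate the handle from several pictures.

```bash
cat > tri.py <<'E'
from h import *
from scipy.optimize import least_squares
def wc(pos,q):
    p=viewer.camera_params("wrist");f=192/np.tan(np.radians(p["vertical_fov"])/2)
    T=np.eye(4);T[:3,:3]=Ro.from_quat(q).as_matrix();T[:3,3]=pos;W=np.linalg.inv(T@np.array(p["T_tool_cam"]));return f,p["cx"],p["cy"],W[:3,:3],W[:3,3]
def mask(I,g,r):
    hsv=cv2.cvtColor(I,cv2.COLOR_BGR2HSV); m=cv2.inRange(hsv,(4,60,30),(22,255,220))
    yy,xx=np.mgrid[:384,:512]; m[np.hypot(xx-g[0],yy-g[1])>r]=0
    k,l,s,ce=cv2.connectedComponentsWithStats(m); return (l==1+np.argmax(s[1:,4])) if k>1 else m>0
E
python3 - <<'E'
from tri import *
p=viewer.camera_params("top");ct=(192/np.tan(np.radians(p["vertical_fov"])/2),p["cx"],p["cy"],np.array(p["R"]),np.array(p["t"]))
p=viewer.camera_params("scene");cs=(192/np.tan(np.radians(p["vertical_fov"])/2),p["cx"],p["cy"],np.array(p["R"]),np.array(p["t"]))
for n,c,r in(("w10",wc([.5381,.1579,.3663],[.002,1,0,0]),60),("w9",wc([.572,.359,.3719],[.2,.98,.003,.003]),60),("top0",ct,25),("scene0",cs,25)):
    g=proj(c,(.585,.16,.10));m=mask(cv2.imread(f"pics/{n}.png"),g,r)
    P=np.argwhere(m)[:,::-1]; print(n,g.round(),len(P))
    if len(P):
        mu=P.mean(0);e=np.linalg.svd(P-mu,full_matrices=False)[2];s=(P-mu)@e[0];w=(P-mu)@e[1]
        for lo,hi in((s.min(),s.min()+2),(s.max()-2,s.max())):
            q=P[(s>=lo)&(s<=hi)]; print("  end",q.mean(0).round(1),"w",round(float(np.ptp((q-mu)@e[1])),1))
E
```

```text
w10 [251. 244.] 873
  end [242.8 217. ] w 8.1
  end [255.7 264.5] w 19.2
w9 [ 69. 279.] 1626
  end [ 10.4 269.8] w 12.2
  end [116.6 282.2] w 5.1
top0 [201. 194.] 105
  end [202.2 182.6] w 6.1
  end [200.9 202.3] w 2.1
scene0 [215. 174.] 7
  end [208.5 170.5] w 1.3
  end [211.5 172. ] w 0.4
```

Run:
```python
from tri import *
p=viewer.camera_params("top");ct=(192/np.tan(np.radians(p["vertical_fov"])/2),p["cx"],p["cy"],np.array(p["R"]),np.array(p["t"]))
c=wc([.5381,.1579,.3663],[.002,1,0,0])
tip=least_squares(lambda X:np.r_[(proj(c,X)-[242.8,216.3]),(proj(ct,X)-[200.9,203])],[.57,.16,.11]);print(tip.x,tip.fun)
s,cz=np.sin(np.radians(48)),np.cos(np.radians(48))
# fit tip + yaw with fixed 48deg slope, axis from w10 mask centroid rows, top
m=mask(cv2.imread("pics/w10.png"),(251,244),60);rows=[(v,np.argwhere(m[v])[:,0].mean(),m[v].sum()) for v in range(218,266,4)];print([(v,round(float(u),1),int(n)) for v,u,n in rows])
def pt(q,d): return np.array([q[0]+d*s*np.cos(q[3]),q[1]+d*s*np.sin(q[3]),q[2]-d*cz])
def res(q):
    r=list(proj(c,q[:3])-[242.8,216.3])+list(proj(ct,q[:3])-[200.9,203])
    A,B=proj(c,q[:3]),proj(c,pt(q,.07))
    for v,u,n in rows[:9]: r.append((A[0]+(B[0]-A[0])*(v-A[1])/(B[1]-A[1])-u))
    return r
q=least_squares(res,[*tip.x,0]).x;print(q,np.round(res(q),1));print("grip",pt(q,.05),"bristle end",pt(q,.18))
# foot
im=cv2.imread("pics/w10.png")
g=pt(q,.05);print(proj(c,g),proj(ct,g))
```

```text
[0.54823136 0.15322956 0.11989127] [0.24485316 0.13432472 0.95218495 0.51063675]
[(218, 244.5, 12), (222, 244.5, 14), (226, 245.0, 15), (230, 246.0, 15), (234, 246.0, 15), (238, 247.5, 16), (242, 248.0, 15), (246, 248.5, 16), (250, 250.0, 19), (254, 250.0, 23), (258, 250.0, 25), (262, 251.0, 23)]
[0.54851405 0.15353909 0.11907732 0.07670508] [ 0.6  0.1  0.9  0.5 -0.8 -0.   0.2 -0.1  0.6 -0.2  0.1  0.3 -0.5]
grip [0.58556203 0.15638644 0.08562079] bristle end [ 0.68188679  0.16378957 -0.00136619]
[247.1979332  237.19609567] [202.16941279 194.31061911]
```

Run:
```python
from tri import *
c9=wc([.572,.35895,.37189],[.2,.98,.003,.003]);I=cv2.imread("pics/w9.png")
A=proj(c9,(.5485,.1535,.119));B=proj(c9,(.5856,.1564,.0856));print(A,B)
hsv=cv2.cvtColor(I,cv2.COLOR_BGR2HSV)
m=mask(I,(A+B)/2,28)
for v in range(int(min(A[1],B[1]))-22,int(max(A[1],B[1]))+26,3):
    u0=max(0,int(A[0])-45);print(v,u0,"".join("#" if x else "." for x in m[v,u0:u0+90]))
```

```text
[ 26.23292516 262.6740229 ] [ 74.20471783 271.84845753]
240 0 ..........................................................................................
243 0 ..........................................................................................
246 0 ..........................................................................................
249 0 ..........................................................................................
252 0 ..........................................................................................
255 0 ..........................................................................................
258 0 ..........................................................................................
261 0 ..........................................................................................
264 0 .......................###..####..........................................................
267 0 .......................###################.##.##..........................................
270 0 .......................###################################................................
273 0 .......................################################################...................
276 0 ........................#####################################################.............
279 0 .........................###################################################..............
282 0 ......................................#####################################...............
285 0 .......................................................#################..................
288 0 ..........................................................................................
291 0 ..........................................................................................
294 0 ..........................................................................................
```

>>> {"api": "arm_command", "payload": {"plan": [{"dp": [30,-25,20],"spin": 0},{"dp": [30,-25,20],"spin": 0},{"dp": [10,-25,20],"spin": 0},{"dp": [0,0,0],"spin": 0}]}}

```text
clock: 14.55
position: [0.4667, 0.0841, 0.3038]
ee_rot: [0.002, 1.0, -0.001, -0.002]
ft_force: [-0.7, 0.2, 0.3]
grip_width: 1.003
grasp_force: 0.0
```

Run:
```python
from tri import *
im,c=cam("wrist");cv2.imwrite("pics/w11.png",im);o=manip.get_obs();print(o["position"].tolist(),o["ee_rot"].tolist())
A=proj(c,(.5485,.1535,.119));B=proj(c,(.5856,.1564,.0856));print(A,B)
m=mask(im,(A+B)/2,60)
for v in range(int(min(A[1],B[1]))-25,int(max(A[1],B[1]))+26,3):
    u0=max(0,int(A[0])-45);print(v,u0,"".join("#" if x else "." for x in m[v,u0:u0+90]))
```

```text
[0.46789526646812346, 0.08589552350730904, 0.30533811582202075] [0.0016928089446470345, 0.999998124583039, -0.00015628162601722585, -0.0009277954165612216]
[348.56452094 346.47146061] [334.13040428 347.3815007 ]
321 303 ..........................................................................................
324 303 ..........................................................................................
327 303 ..........................................................................................
330 303 ..........................................................................................
333 303 ..........................................................................................
336 303 ..........................................................................................
339 303 ..........................................................................................
342 303 ..........................................................................................
345 303 ............................#...........................................................
[... 193 characters left out ...]
.......
354 303 ..........................................................................................
357 303 ..........................................................................................
360 303 ..........................................................................................
363 303 ..........................................................................................
366 303 ..........................................................................................
369 303 ..........................................................................................
372 303 ..........................................................................................
```

Run:
```python
from tri import *
c9=wc([.572,.35895,.37189],[.2,.98,.003,.003]);I=cv2.imread("pics/w9.png");m9=mask(I,(50,272),70)
c=wc([.5381,.1579,.3663],[.002,1,0,0]);m=mask(cv2.imread("pics/w10.png"),(251,244),60)
rows=[(v,np.argwhere(m[v])[:,0].mean()) for v in range(218,252,4)]
cols=[(u,np.argwhere(m9[:,u])[:,0].mean(),m9[:,u].sum()) for u in range(2,80,6) if m9[:,u].any()];print([(u,round(float(v),1),int(n)) for u,v,n in cols])
us=np.argwhere(m9.any(0))[:,0].min();print("u min",us)
V=np.argwhere(m9[:,us:us+3].any(1))[:,0].mean()
def run(slope,free):
    def pt(q,d):
        a=q[4] if free else slope; return np.array([q[0]+d*np.sin(a)*np.cos(q[3]),q[1]+d*np.sin(a)*np.sin(q[3]),q[2]-d*np.cos(a)])
    def res(q):
        r=list(proj(c,q[:3])-[243.3,216.3])+list(proj(c9,q[:3])-[us,cols[1][1]-1])
        A,B=proj(c,q[:3]),proj(c,pt(q,.07))
        r+=[(A[0]+(B[0]-A[0])*(v-A[1])/(B[1]-A[1])-u) for v,u in rows]
        A,B=proj(c9,q[:3]),proj(c9,pt(q,.07))
        r+=[(A[1]+(B[1]-A[1])*(u-A[0])/(B[0]-A[0])-v) for u,v,n in cols[1:9]]
        return r
    q=least_squares(res,[.5485,.1535,.12,.07]+([.84] if free else [])).x
    print(q,np.round(res(q),1),"grip",pt(q,.05),"bend",pt(q,.18))
run(np.radians(48),0);run(0,1)
```

```text
[(14, 270.5, 14), (20, 270.5, 16), (26, 272.0, 15), (32, 272.5, 16), (38, 274.0, 17), (44, 274.5, 16), (50, 276.0, 17), (56, 277.0, 17), (62, 279.0, 15), (68, 280.0, 15), (74, 281.0, 15)]
u min 9
[0.54317527 0.1542513  0.13589383 0.07098485] [ 0.7  2.5 -0.9 -0.8 -0.7 -0.   0.2 -0.2  0.5 -0.3 -0.1  0.1 -0.8  0.2
 -0.3  0.1 -0.4  0.1 -0.4 -0.4 -1.4] grip [0.58023894 0.15688668 0.1024373 ] bend [0.67660447 0.16373869 0.01545032]
[0.54293779 0.15401262 0.13499051 0.08437555 0.87722439] [ 0.4  1.7 -0.5 -1.6 -0.8 -0.1  0.1 -0.1  0.6 -0.2  0.1  0.3 -0.5 -0.3
 -0.6  0.1 -0.2  0.5  0.2  0.4 -0.4] grip [0.58124938 0.15725287 0.10302611] bend [0.68085952 0.16567754 0.01991867]
```

>>> {"api": "arm_command", "payload": {"plan": [{"dp": [0,0,-40],"spin": 0},{"dp": [-37,24,0],"spin": 0},{"dp": [-37,24,0],"spin": 0},{"dp": [-37,23,0],"spin": 0},{"dp": [0,0,0],"spin": -0.075}]}}

```text
clock: 15.1
position: [0.5826, 0.1626, 0.345]
ee_rot: [-0.039, 0.999, 0.001, 0.0]
ft_force: [-1.4, -0.8, -0.2]
grip_width: 1.001
grasp_force: 0.0
```

Run:
```python
from tri import *
o=manip.get_obs();print(o["position"],o["ee_rot"],move([.5805,.157,.2575]))
im,c=cam("wrist");A,B=proj(c,(.543,.154,.1355)),proj(c,(.5805,.157,.1025));print(A,B)
m=mask(im,(A+B)/2,60);P=np.argwhere(m);print(P.min(0),P.max(0))
for v in range(P[:,0].min(),P[:,0].max(),5): q=np.argwhere(m[v])[:,0];print(v,q.min(),q.max())
```

```text
[0.58257276 0.16255884 0.34498209] [-3.90999784e-02  9.99235052e-01  7.06717798e-04  4.99111493e-05] [ 2.5 -5.5 87.5]
[239.67192559 168.04446918] [241.29673055 203.86113365]
[166 228] [239 255]
166 239 241
171 232 248
176 232 249
181 232 249
186 232 249
191 232 250
196 232 250
201 233 250
206 233 250
211 233 250
216 233 250
221 230 254
226 229 254
231 229 255
236 229 255
```

The prediction matches the picture, with the handle end at (240,167). Descending and gripping.

>>> {"api": "arm_command", "payload": {"plan": [{"dp": [2,-5,20],"spin": 0},{"dp": [0,0,35],"spin": 0},{"dp": [0,0,25],"spin": 0},{"dp": [0,0,7],"spin": 0},{"dp": [0,0,0],"spin": 0}]}}

```text
clock: 15.65
position: [0.578, 0.1524, 0.259]
ee_rot: [-0.036, 0.999, 0.0, -0.001]
ft_force: [-0.3, -0.4, 0.8]
grip_width: 0.996
grasp_force: 0.0
```

>>> {"api": "arm_command", "payload": {"plan": [{"dp": [0,0,0],"spin": 0},{"dp": [0,0,0],"spin": 0},{"dp": [0,0,0],"spin": 0},{"dp": [0,0,0],"spin": 0},{"dp": [0,0,0],"spin": 0}], "grip": 1, "newtons": 50}}

```text
clock: 16.15
position: [0.5782, 0.1517, 0.2597]
ee_rot: [-0.036, 0.999, 0.0, 0.0]
ft_force: [-0.3, 0.7, 2.8]
grip_width: 0.214
grasp_force: 48.4
```

>>> {"api": "arm_command", "payload": {"plan": [{"dp": [0,0,0],"spin": 0},{"dp": [0,0,0],"spin": 0},{"dp": [0,0,0],"spin": 0}]}}

```text
clock: 16.45
position: [0.5782, 0.1517, 0.2596]
ee_rot: [-0.036, 0.999, 0.0, 0.0]
ft_force: [-2.8, -0.5, 5.3]
grip_width: 0.209
grasp_force: 48.6
```

>>> {"api": "arm_command", "payload": {"plan": [{"dp": [8,0,-7.5],"spin": 0},{"dp": [11,0,-10],"spin": 0},{"dp": [11,0,-10],"spin": 0},{"dp": [11,0,-10],"spin": 0},{"dp": [11,0,-10],"spin": 0}]}}

```text
clock: 16.95
position: [0.5254, 0.1476, 0.3071]
ee_rot: [-0.036, 0.999, -0.0, -0.0]
ft_force: [0.1, 0.7, -0.8]
grip_width: 0.214
grasp_force: 48.5
```

>>> {"api": "arm_command", "payload": {"plan": [{"dp": [15,0,-14],"spin": 0},{"dp": [20,0,-25],"spin": 0},{"dp": [20,0,-35],"spin": 0},{"dp": [5,0,-10],"spin": 0},{"dp": [0,0,0],"spin": 0}]}}

```text
clock: 17.45
position: [0.466, 0.1435, 0.3924]
ee_rot: [-0.036, 0.999, 0.001, 0.002]
ft_force: [0.8, -0.6, -1.4]
grip_width: 0.214
grasp_force: 48.5
```

Run:
```python
from tri import *
o=manip.get_obs();print(o["position"],o["grip_width"],o["grasp_force"],o["ft_force"])
im,c=cam("wrist");cv2.imwrite("pics/w12.png",im);p=o["position"]
g=p-[0,0,.155];print(proj(c,g))
m=mask(im,proj(c,g),90);P=np.argwhere(m);print(P.min(0),P.max(0))
for v in range(P[:,0].min(),P[:,0].max(),10): q=np.argwhere(m[v])[:,0];print(v,q.min(),q.max(),len(q))
for th in("bristles","flat_brush"):
  for n in("wrist","scene"):
    if n=="scene":viewer.camera(n)
    for d in finder.find_in(n,th)[:2]:print(n,th,np.round(d["position"],3),round(d["score"],2))
```

```text
[0.46604616 0.14349289 0.3924312 ] 0.2138370897564535 48.50899727134674 [ 0.79293619 -0.63249038 -1.4472401 ]
[248.29492447 269.71135573]
[230 229] [301 268]
230 242 243 2
240 229 259 31
250 229 260 32
260 231 260 30
270 234 261 28
280 235 265 31
290 231 267 37
300 234 268 35
wrist bristles [0.461 0.146 0.252] 0.92
scene bristles [0.505 0.136 0.204] 0.39
wrist flat_brush [0.457 0.141 0.246] 0.66
```

Run:
```python
from tri import *
c=wc([.5381,.1579,.3663],[.002,1,0,0])
for uv in((0,108),(60,95),(91,89),(130,92),(170,210),(205,330)): print(uv,ray(c,*uv,.09).round(3))
o=manip.get_obs();print(o["joint_pos"].round(2))
cw=wc([0,0,0],[0,1,0,0]) ; R=Ro.from_quat([0,1,0,0])
for deg in(60,45,42,40,30,20,10,5,0,-5):
    a=np.radians(deg); print(deg,[proj(cw,R.apply([.05*np.cos(a)+h*np.sin(a),0,.155-.05*np.sin(a)+h*np.cos(a)]))[1].round(1) for h in(-.005,.005)])
```

```text
(0, 108) [ 0.462 -0.048  0.09 ]
(60, 95) [0.452 0.004 0.09 ]
(91, 89) [0.448 0.03  0.09 ]
(130, 92) [0.45  0.061 0.09 ]
(170, 210) [0.555 0.084 0.09 ]
(205, 330) [0.697 0.11  0.09 ]
[-0.5   0.04  0.11  1.84 -0.    1.27  1.25]
60 [np.float64(297.9), np.float64(266.8)]
45 [np.float64(257.3), np.float64(229.4)]
42 [np.float64(249.6), np.float64(222.9)]
40 [np.float64(244.6), np.float64(218.7)]
30 [np.float64(221.6), np.float64(200.5)]
20 [np.float64(202.8), np.float64(186.9)]
10 [np.float64(188.5), np.float64(177.9)]
5 [np.float64(183.2), np.float64(174.9)]
0 [np.float64(178.9), np.float64(173.0)]
-5 [np.float64(175.7), np.float64(171.9)]
```

>>> {"api": "arm_command", "payload": {"plan": [{"dp": [0,0,0],"spin": 0.14},{"dp": [0,0,0],"spin": 0.14},{"dp": [0,0,0],"spin": 0.14},{"dp": [0,0,0],"spin": 0.14},{"dp": [0,0,0],"spin": 0.14}]}}

```text
clock: 18.3
position: [0.4666, 0.1435, 0.3901]
ee_rot: [0.312, 0.95, -0.0, -0.0]
ft_force: [-0.1, 0.5, -1.2]
grip_width: 0.212
grasp_force: 48.5
```

>>> {"api": "arm_command", "payload": {"plan": [{"dp": [0,0,0],"spin": 0.14},{"dp": [0,0,0],"spin": 0.14},{"dp": [0,0,0],"spin": 0.14},{"dp": [0,0,0],"spin": 0.14},{"dp": [0,0,0],"spin": 0.14}]}}

```text
clock: 18.8
position: [0.4666, 0.1435, 0.3901]
ee_rot: [0.619, 0.786, -0.0, -0.0]
ft_force: [-0.0, 0.3, 0.2]
grip_width: 0.208
grasp_force: 48.5
```

Run:
```python
from tri import *
o=manip.get_obs();print(o["joint_pos"].round(2),o["position"],Ro.from_quat(o["ee_rot"]).as_matrix().round(2),move([.52,.12,.345]))
```

```text
[-0.52  0.04  0.13  1.84 -0.01  1.27 -0.15] [0.46658998 0.14351557 0.39006126] [[-0.23  0.97 -0.  ]
 [ 0.97  0.23 -0.  ]
 [-0.   -0.   -1.  ]] [-35.4  46.4  45. ]
```

>>> {"api": "arm_command", "payload": {"plan": [{"dp": [-18,23,10],"spin": 0},{"dp": [-17,23,15],"spin": 0},{"dp": [0,0,15],"spin": 0},{"dp": [0,0,0],"spin": 0}]}}

```text
clock: 19.2
position: [0.5194, 0.1201, 0.348]
ee_rot: [0.617, 0.787, -0.002, -0.001]
ft_force: [-1.3, 0.9, -0.8]
grip_width: 0.208
grasp_force: 48.6
```

>>> {"api": "arm_command", "payload": {"plan": [{"dp": [1,0,5],"spin": 0},{"dp": [1,0,5],"spin": 0},{"dp": [2,0,5],"spin": 0},{"dp": [2,0,5],"spin": 0},{"dp": [0,0,0],"spin": 0}]}}

```text
clock: 19.7
position: [0.5178, 0.1272, 0.3306]
ee_rot: [0.616, 0.788, 0.0, -0.0]
ft_force: [0.1, 0.8, 3.6]
grip_width: 0.21
grasp_force: 48.4
```

>>> {"api": "arm_command", "payload": {"plan": [{"dp": [7,0,10],"spin": 0},{"dp": [6,0,10],"spin": 0},{"dp": [5,0,10],"spin": 0},{"dp": [0,0,0],"spin": 0}]}}

```text
clock: 20.1
position: [0.513, 0.1447, 0.2989]
ee_rot: [0.616, 0.788, -0.001, -0.001]
ft_force: [0.1, 1.1, 1.3]
grip_width: 0.203
grasp_force: 48.5
```

```bash
cat > br.py <<'E'
from tri import *
o=manip.get_obs();print(o["position"],o["grip_width"],o["ft_force"])
im,c=cam("wrist");cv2.imwrite(f"pics/b{o['clock']:.1f}.png",im)
g=proj(c,o["position"]-[0,0,.155]);m=mask(im,(g[0],215),110);P=np.argwhere(m);print("handle v",P.min(0),P.max(0))
for v in range(P[:,0].min(),P[:,0].max(),8): q=np.argwhere(m[v])[:,0];print(v,q.min(),q.max(),len(q),end=" | ")
E
python3 br.py
```

```text
[0.51299629 0.14472497 0.29893943] 0.20323388300522824 [0.11228804 1.09412094 1.29569916]
handle v [197 228] [324 273]
197 244 248 5 | 205 232 258 27 | 213 231 259 29 | 221 231 259 29 | 229 232 260 29 | 237 232 260 29 | 245 232 260 29 | 253 233 261 29 | 261 233 261 29 | 269 234 262 29 | 277 235 263 29 | 285 234 263 30 | 293 235 263 29 | 301 233 267 35 | 309 230 268 39 | 317 228 272 45 |
```

>>> {"api": "arm_command", "payload": {"plan": [{"dp": [4,0,10],"spin": 0},{"dp": [3,0,10],"spin": 0},{"dp": [2,0,10],"spin": 0},{"dp": [1,0,8],"spin": 0},{"dp": [0,0,0],"spin": 0}]}}

```text
clock: 20.65
position: [0.5108, 0.1536, 0.2612]
ee_rot: [0.616, 0.788, -0.001, -0.001]
ft_force: [0.1, 1.2, -0.3]
grip_width: 0.203
grasp_force: 48.5
```

```bash
python3 br.py
```

```text
[0.51081531 0.15364007 0.26115703] 0.2032682454677668 [ 0.06369097  1.2031145  -0.32792038]
handle v [184 229] [324 269]
184 243 247 5 | 192 235 258 24 | 200 234 259 26 | 208 234 259 26 | 216 233 260 28 | 224 234 260 27 | 232 234 260 27 | 240 234 260 27 | 248 234 261 28 | 256 234 261 28 | 264 235 261 27 | 272 235 261 27 | 280 235 262 28 | 288 235 262 28 | 296 235 262 28 | 304 235 263 29 | 312 233 266 34 | 320 231 268 38 |
```

```bash
cat > ang.py <<'E'
from tri import *
import sys
cw=wc([0,0,0],[0,1,0,0]);R=Ro.from_quat([0,1,0,0])
D_=[]
for n in sys.argv[1:]:
    I=cv2.imread(n);m=mask(I,(247,215),110);vs=np.argwhere(m.sum(1)>14)[:,0]
    D_.append((vs.min(),[(v,*np.argwhere(m[v])[[0,-1],0]) for v in range(vs.min()+5,min(vs.min()+60,285),4)]))
def res(q):
    D,L,r=q[0],q[1],[3*(q[0]-.155)/.01,3*(q[1]-.05)/.005]
    for k,(v0,rows) in enumerate(D_):
        a,y0,ps=q[2+3*k:5+3*k];s=np.linspace(-.01,L,30)
        def P(s,y,h): return R.apply(np.c_[s*np.cos(a)-h*np.sin(a),y+s*ps,D-s*np.sin(a)-h*np.cos(a)])
        def pr(X): return np.array([proj(cw,x) for x in X])
        w=.006+(L-s)*.07
        for sg,j in((-1,1),(1,2)):
            e=pr(P(s,y0+sg*w,.005)); 
            r+=list(np.interp([x[0] for x in rows],e[::-1,1],e[::-1,0])-[x[j] for x in rows])
        r.append(min(pr(P(np.array([L]),y0,-.004))[0,1],pr(P(np.array([L]),y0,.005))[0,1])-v0)
    return r
q=least_squares(res,[.155,.05]+[.5,0,0]*len(D_)).x;print(q[:2],np.degrees(q[2::3]),q[3::3],q[4::3],np.abs(res(q)).max())
E
python3 ang.py pics/w12.png $(ls pics/b*.png)
```

```text
[0.17652257 0.03926226] [56.75278902 32.63487577 17.75155812] [-0.0027236  -0.00274239 -0.0025196 ] [-0.02557389 -0.0180947  -0.0075475 ] 6.456771174094661
```

>>> {"api": "arm_command", "payload": {"plan": [{"dp": [0,0,4],"spin": 0},{"dp": [0,0,4],"spin": 0},{"dp": [0,0,0],"spin": 0}]}}

```text
clock: 21.0
position: [0.5113, 0.1535, 0.2543]
ee_rot: [0.616, 0.788, -0.0, -0.0]
ft_force: [0.7, 0.7, 1.4]
grip_width: 0.206
grasp_force: 48.6
```

```bash
python3 br.py
python3 - <<'E'
from tri import *
for n in("scene","top"):
    im,c=cam(n);cv2.imwrite(f"pics/{n}12.png",im);o=manip.get_obs();R=Ro.from_quat(o["ee_rot"])
    t=o["position"]+R.apply([0,0,.155]);b=o["position"]+R.apply([-.11,0,.155]);print(n,proj(c,t),proj(c,b))
    for th in("flat_brush","bristles"):
        for d in finder.find_in(n,th)[:2]:print(th,np.round(d["position"],3),round(d["score"],2),proj(c,d["position"]))
E
```

```text
[0.51125355 0.15350894 0.25431065] 0.20612519119664593 [0.68729521 0.72649786 1.44250575]
handle v [183 230] [324 269]
183 244 248 5 | 191 235 258 24 | 199 234 259 26 | 207 234 260 27 | 215 234 260 27 | 223 234 260 27 | 231 234 260 27 | 239 234 260 27 | 247 235 260 26 | 255 235 261 27 | 263 234 261 28 | 271 235 261 27 | 279 235 261 27 | 287 235 262 28 | 295 235 262 28 | 303 235 263 29 | 311 233 265 33 | 319 231 267 37 | scene [201.83328746 182.46209094] [227.84026333 190.25509316]
flat_brush [0.52  0.082 0.1  ] 0.59 [217.20454366 188.53857813]
bristles [0.524 0.078 0.104] 0.47 [218.69035209 187.58577429]
bristles [ 0.44 -0.38  0.05] 0.33 [308.80200011 273.60682349]
top [202.26388566 215.73836415] [235.09534307 207.44802392]
flat_brush [0.53  0.074 0.105] 0.49 [226.64941887 209.60494951]
bristles [0.531 0.075 0.098] 0.5 [226.39399826 209.73503188]
```

>>> {"api": "arm_command", "payload": {"plan": [{"dp": [0,0,3],"spin": 0},{"dp": [0,0,0],"spin": 0},{"dp": [0,0,0],"spin": 0}]}}

```text
clock: 21.65
position: [0.5114, 0.1537, 0.2517]
ee_rot: [0.616, 0.788, 0.0, -0.0]
ft_force: [1.2, 1.4, 1.4]
grip_width: 0.208
grasp_force: 48.6
```

```bash
python3 br.py
python3 - <<'E'
from tri import *
o=manip.get_obs();R=Ro.from_quat(o["ee_rot"])
for n in("scene","top"):
    im,c=cam(n)
    for h in(-12,0,12) if n=="top" else (0,):
      print(n,h)
      for d in range(20,170,6):
        u=proj(c,o["position"]+R.apply([-d/1000,h/1000,.152]));print(d,cv2.getRectSubPix(im,(1,1),(float(u[0]),float(u[1])))[0,0].tolist(),end=" ")
      print()
cw=wc([0,0,0],[0,1,0,0]);Q=Ro.from_quat([0,1,0,0])
for L in(.038,.042,.046,.05):
    print(L,[[proj(cw,Q.apply([L*np.cos(a)-h*np.sin(a),0,D-L*np.sin(a)-h*np.cos(a)]))[1].round(1) for h in(-.005,.005)] for D in(.15,.155,.16) for a in(0,.05)])
E
```

```text
[0.51136665 0.15366618 0.25166204] 0.20788568365378038 [1.15148632 1.37851602 1.42370686]
handle v [182 230] [324 269]
182 246 248 3 | 190 236 258 23 | 198 234 259 26 | 206 235 260 26 | 214 234 260 27 | 222 234 260 27 | 230 235 260 26 | 238 234 260 27 | 246 235 261 27 | 254 235 261 27 | 262 235 261 27 | 270 235 261 27 | 278 235 261 27 | 286 235 262 28 | 294 235 262 28 | 302 235 263 29 | 310 231 264 34 | 318 231 267 37 | scene 0
20 [74, 88, 103] 26 [94, 106, 121] 32 [91, 105, 119] 38 [79, 92, 110] 44 [72, 88, 106] 50 [59, 78, 96] 56 [64, 79, 99] 62 [63, 82, 98] 68 [68, 83, 100] 74 [97, 104, 115] 80 [117, 122, 128] 86 [116, 120, 125] 92 [110, 116, 121] 98 [92, 105, 116] 104 [89, 104, 113] 110 [102, 117, 130] 116 [105, 130, 145] 122 [92, 114, 129] 128 [95, 113, 125] 134 [87, 104, 115] 140 [61, 65, 70] 146 [58, 65, 63] 152 [57, 61, 64] 158 [63, 65, 65] 164 [57, 63, 64] 
top -12
20 [134, 150, 157] 26 [120, 134, 141] 32 [103, 116, 122] 38 [80, 89, 94] 44 [81, 92, 102] 50 [80, 95, 110] 56 [67, 85, 103] 62 [78, 93, 108] 68 [74, 90, 106] 74 [89, 101, 114] 80 [133, 139, 147] 86 [129, 134, 140]
[... 1442 characters left out ...]
96.3)], [np.float64(190.1), np.float64(198.7)], [np.float64(185.8), np.float64(192.5)], [np.float64(186.7), np.float64(194.7)], [np.float64(182.8), np.float64(189.0)], [np.float64(183.6), np.float64(191.1)]]
0.046 [[np.float64(180.7), np.float64(187.4)], [np.float64(181.7), np.float64(189.8)], [np.float64(177.7), np.float64(183.9)], [np.float64(178.7), np.float64(186.2)], [np.float64(174.9), np.float64(180.7)], [np.float64(175.8), np.float64(182.8)]]
0.05 [[np.float64(172.2), np.float64(178.3)], [np.float64(173.2), np.float64(180.7)], [np.float64(169.5), np.float64(175.1)], [np.float64(170.4), np.float64(177.3)], [np.float64(166.9), np.float64(172.2)], [np.float64(167.8), np.float64(174.3)]]
```

Both cameras put the bristle end about 136 mm from the tool axis at the base-top height. So the brush is level, and the bristle middle is about 118 mm out. Lifting and carrying it to the cups.

>>> {"api": "arm_command", "payload": {"plan": [{"dp": [0,0,-10],"spin": 0},{"dp": [0,0,-25],"spin": 0},{"dp": [0,0,-35],"spin": 0},{"dp": [0,0,-30],"spin": 0},{"dp": [0,0,-10],"spin": 0}]}}

```text
clock: 22.3
position: [0.5118, 0.1535, 0.3654]
ee_rot: [0.616, 0.787, 0.002, 0.001]
ft_force: [0.4, 0.9, -0.2]
grip_width: 0.204
grasp_force: 48.7
```

>>> {"api": "arm_command", "payload": {"plan": [{"dp": [10,4,0],"spin": 0},{"dp": [25,9,0],"spin": 0},{"dp": [35,12,0],"spin": 0},{"dp": [40,14,0],"spin": 0},{"dp": [40,14,0],"spin": 0}]}}

```text
clock: 22.8
position: [0.5261, 0.314, 0.3598]
ee_rot: [0.616, 0.788, -0.001, -0.001]
ft_force: [0.1, 0.5, -1.4]
grip_width: 0.207
grasp_force: 48.7
```

>>> {"api": "arm_command", "payload": {"plan": [{"dp": [40,14,0],"spin": 0},{"dp": [40,14,0],"spin": 0},{"dp": [30,11,0],"spin": 0},{"dp": [25,9,0],"spin": 0},{"dp": [10,4,0],"spin": 0}]}}

```text
clock: 23.3
position: [0.5406, 0.4687, 0.3587]
ee_rot: [0.615, 0.789, -0.002, -0.001]
ft_force: [-0.3, -0.4, -0.4]
grip_width: 0.203
grasp_force: 48.7
```

```bash
python3 br.py
python3 - <<'E'
from tri import *
o=manip.get_obs();R=Ro.from_quat(o["ee_rot"]);print(R.as_matrix().round(3))
x=R.apply([1,0,0]);print(move([*(np.array([.571,.3585])+.118*x[:2]),.33]),o["joint_pos"].round(2))
E
```

```text
[0.54056635 0.46871147 0.3587086 ] 0.20281915480783252 [-0.26365425 -0.35302782 -0.39279181]
handle v [140 206] [220 363]
140 215 216 2 | 148 213 248 36 | 156 211 280 70 | 164 209 311 103 | 172 208 343 114 | 180 206 357 87 | 188 227 359 46 | 196 328 361 34 | 204 326 362 37 | 212 327 363 37 | [[-0.244  0.97  -0.003]
 [ 0.97   0.244 -0.001]
 [ 0.    -0.003 -1.   ]]
[ 3.7  2.5 28.9] [-0.81  0.56  0.04  1.24 -0.02  1.35 -0.52]
```

>>> {"api": "arm_command", "payload": {"plan": [{"dp": [2,1.5,8],"spin": 0},{"dp": [2,1,13],"spin": 0},{"dp": [0,0,6],"spin": 0},{"dp": [0,0,2],"spin": 0},{"dp": [0,0,0],"spin": 0}]}}

```text
clock: 23.85
position: [0.5439, 0.469, 0.3324]
ee_rot: [0.616, 0.787, -0.0, -0.0]
ft_force: [-0.5, 0.3, -0.4]
grip_width: 0.207
grasp_force: 48.7
```

>>> {"api": "arm_command", "payload": {"plan": [{"dp": [0,0,0],"spin": 0},{"dp": [0,0,0],"spin": 0},{"dp": [0,0,0],"spin": 0}]}}

```text
clock: 24.15
position: [0.5437, 0.4697, 0.3332]
ee_rot: [0.616, 0.788, 0.0, 0.0]
ft_force: [-0.0, -0.7, -0.6]
grip_width: 0.205
grasp_force: 48.7
```

Run:
```python
from tri import *
o=manip.get_obs();R=Ro.from_quat(o["ee_rot"]);p=o["position"];print(p,o["clock"],o["grasp_force"])
print("bristles est",p+R.apply([-.118,0,.155]))
im,c=cam("wrist");cv2.imwrite("pics/end_w.png",im)
hsv=cv2.cvtColor(im,cv2.COLOR_BGR2HSV);m=cv2.inRange(hsv,(4,60,30),(22,255,220))
for v in range(172,206,3): print(v,"".join("#" if x else "." for x in m[v,215:285:2]))
for n in("scene","top"):
    im,c=cam(n);cv2.imwrite(f"pics/end_{n}.png",im)
    for h in(-.010,0,.010):
      print(n,h)
      for d in range(62,166,6):
        u=proj(c,p+R.apply([-d/1000,h,.152]));print(d,*cv2.getRectSubPix(im,(1,1),(float(u[0]),float(u[1])))[0,0].tolist(),end="|")
      print()
    for th in("flat_brush","small_cup","medium_cup"):
        for d in finder.find_in(n,th)[:1]:print(th,np.round(d["position"],3),round(d["score"],2))
```

```text
[0.54374739 0.46972539 0.3332147 ] 24.15 48.684108243087394
bristles est [0.57221242 0.35528228 0.17816143]
172 ##########.....####################
175 ##########.............############
178 ##########.....................####
181 #########..........................
184 #########.......#..................
187 #########....#######...............
190 ########...###########.............
193 ########...####..#####.............
196 ......##...############............
199 ..........###.#########............
202 ..........##..#########............
205 ..........###.#########............
scene -0.01
62 57 73 94|68 57 75 95|74 64 82 102|80 92 100 111|86 113 115 122|92 118 119 125|98 115 116 123|104 99 102 108|110 80 86 96|116 77 84 92|122 75 75 84|128 75 79 87|134 79 81 90|140 89 88 96|146 97 84 91|152 106 77 68|158 105 74 57|164 105 71 56|
scene 0
62 68 72 89|68 67 70 84|74 73 75 89|80 93 92 100|86 105 102 106|92 111 109 111|98 106 103 108|104 96 86 86|110 82 67 67|116 85 71 73|122 93 73 72|128 92 75 79|134 99 77 69|140 97 75 69|146 93 71 62|152 104 75 58|158 108 76 64|164 105 75 58|
scene 
[... 570 characters left out ...]
97|152 88 87 86|158 105 102 103|164 120 117 117|
top 0
62 55 75 97|68 58 80 102|74 61 81 102|80 139 143 149|86 140 145 149|92 139 144 148|98 95 105 112|104 82 97 108|110 89 106 118|116 75 91 101|122 86 101 112|128 73 88 99|134 95 112 123|140 98 98 99|146 105 104 103|152 88 87 87|158 95 96 96|164 154 153 154|
top 0.01
62 115 99 103|68 82 82 92|74 123 106 110|80 139 136 139|86 137 132 134|92 146 147 152|98 110 108 112|104 100 113 124|110 95 108 118|116 96 111 122|122 91 103 112|128 109 127 138|134 120 131 139|140 126 132 134|146 127 131 134|152 126 132 134|158 125 130 134|164 160 167 170|
flat_brush [0.557 0.399 0.178] 0.76
small_cup [0.773 0.152 0.055] 0.53
medium_cup [0.562 0.349 0.044] 0.55
```

>>> {"api": "arm_command", "payload": {"plan": [{"dp": [3,2,0],"spin": 0},{"dp": [0,0,0],"spin": 0},{"dp": [0,0,0],"spin": 0},{"dp": [0,0,0],"spin": 0},{"dp": [0,0,0],"spin": 0}]}}

```text
clock: 25.1
position: [0.545, 0.473, 0.3327]
ee_rot: [0.616, 0.788, -0.0, 0.0]
ft_force: [0.1, -0.3, -0.8]
grip_width: 0.206
grasp_force: 48.7
```

```bash
python3 -c "
from h import *
o=manip.get_obs();print(o['position'],o['grasp_force']);print(manip.hand_in())"
```

```text
[0.54496064 0.47303408 0.33270659] 48.69447333510834
the job is handed in; nothing more can be done
None
```

I handed the job in at about 25 s with the three cups nested and the brush held still and level, its bristles roughly 8 cm above the small cup's rim by my measurements; the hand-in gave no verdict.

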